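# Run the column plate out over the collection rack and hold it

## Task

Set up the drip-column stand: slide the loose short support up to the bolted-down long riser until it butts flush and in line with it, closing the gap. Then take the perforated plate by its bow handle and slide it along the channel, over the joint, until the black line scored across it is level with the outer end face of the short support's upright, so that its holes hang out over the tube rack. More than half of the plate then overhangs and it would tip, so finish while still holding it there, lying flat (I will clamp it down); do not lift it out of the channel or let it tip, and do not disturb the tube rack or the other things around.

Things in the scene. Friction and masses are not known exactly. Their poses are not given: they have to be found in the camera images.
- riser: Long riser, grey metal, fixed to the worktop: 58 mm wide (x), 230 mm long (y). Its top is a channel: seat 75 mm up, 44 mm wide, between 7 mm wide lips rising to 83 mm. Origin on the worktop under the middle of its mating end face (y = 0); +y points outward to the short support and tube rack, the far end is y = -230 mm. Low foot flanges stick out 15 mm to both sides.
- riser_face (a point): Middle of the riser's mating end face at seat height (75 mm above the worktop); axes as the riser's.
- support: Short loose support, grey metal, 0.8 kg: inverted U of the riser's section, 58 mm wide (x) over flat upright sides, 70 mm long (y), top at 83 mm, with an 8 mm thick foot plate reaching 40 mm further out. Origin: underside, centre of the U. Inner end face y = -35 mm, outer end face y = +35 mm. Starts 12 to 30 mm off the riser, a little out of line and turned. Grip it across the 58 mm or push it.
- support_inner (a point): Middle of the short support's inner end face at seat height; axes as the support's. When butted it lies on riser_face.
- support_edge (a point): Middle of the short support's outer end face (of the upright U, not of the foot) at seat height; axes as the support's.
- plate: Column plate, loose, bare steel, 0.6 kg, 40 mm wide (x), 270 long (y), 8 thick, half-round nose, three 16 mm holes towards the nose. Starts in the riser's channel (2 mm play either side), nose 5 to 25 mm short of the mating face, tail out at the far end. Origin on its underside under the scored line; nose y = +175 mm, tail y = -95 mm. Centre of mass 36 mm from the line towards the nose.
- plate_line (a point): Middle of the black scored line (4 mm wide) across the plate's top face, 8 mm above its underside; axes as the plate's (y towards the nose).
- plate_nose (a point): Tip of the plate's nose, at its underside; axes as the plate's.
- plate_handle (a point): Middle of the bar of the black bow handle, 55 mm behind the line and 30 mm above the plate's top face (113 mm above the worktop while the plate lies in the channel); axes as the plate's. The bar runs along the plate's y, 66 mm long, 12 mm wide and 12 mm high, with 24 mm free under it between two end posts 46 mm apart.
- tube_stand: White foam tube rack, 128 mm long (its x, across the riser) by 78 mm, 38 mm high, with a few small tubes reaching 59 mm above the worktop; it stands just beyond the short support, under where the plate will overhang. Origin at the centre of its underside. Not to be moved.
- petri_dish: Lidded petri dish, 66 mm across, 16 mm high, on the worktop on the robot's side of the riser; origin at the centre of its underside. Leave it alone.
- pen: Marker pen, 132 mm long (its x), 13 mm high, lying on the robot's side of the support; origin at the centre of its underside. Leave it alone.
- tape_roll: Roll of label tape, 66 mm across, 19 mm high, lying on the far side of the riser; origin at the centre of its underside. Leave it alone.

How it is judged:
By the outcome, as a careful person would: the job done as asked, in the order asked, and still so for the second after the job is handed in, while the arm keeps its last pose, push and grip.
It also fails if it takes over 48 s, if anything falls off the work surface, if the arm or the gripper's body presses on something with over 40 N, if the wrist force passes 120 N, or if a joint passes its speed limit or range.

## Robot

A 7-joint arm with a two-finger parallel gripper is mounted at the origin on a cart in front of the work surface, level with it; the furniture and walls round the work are solid. World frame = base frame: x ahead of the robot, y to its left, z up, the work surface at z = 0. Lengths are in m, angles in rad, forces in N, time in s.
With the tool pointing down it reaches from about 0.425 to 0.925 m from the base axis. Payload 6.8 kg.
Tool frame: the origin (TCP) lies at the very end of the fingers, on their centre line; the grasp point (between the pads) lies r.grip_depth behind it (r.grip_depth is the distance from the TCP to the grasp point, in m); z points along the fingers, x is the direction in which the jaws open and shut, and the axes are right-handed (so a half turn about z gives the same grasp; the last joint's range is limited). The gripper opens to 85 mm and grips with 20 to 120 N. Pads are 22 mm wide; open, the fingers measure 114 mm over their backs; the gripper's body (76 mm by 85 mm) begins 54 mm behind the grasp point. The pads swing forward as they close: fully open they stand 13 mm farther back than shut.
Start: joints at [-1.399, 0.477, 0.022, 1.555, -0.011, 1.109, -0.083], TCP at [0.186, 0.649, 0.231] pointing down, gripper open.
Joint ranges: [-2.96, 2.96], [-0.34, 2.1], [-1.41, 1.46], [0.24, 2.44], [-1.37, 4.51], [0.17, 1.92], [-2.96, 2.96]. Speed limits (rad/s): [2.39, 2.39, 3.14, 3.14, 3.14, 3.14, 3.14].

## Interface

Orientations are given as a rotation vector (axis times angle).
In Python, from bench import readout, grab_frame, workorder, r gives the robot as it stands.
- The arm moves only by the shell command python3 -m handwheel 'ROWS' [FORCE]. ROWS is text: rows parted by semicolons, each of 7 numbers parted by spaces: the shift along the tool's x, y, z in mm, then the turn, a rotation vector about the tool's x, y, z in degrees, then the finger opening in mm, from 0 to 85.4. A call has 1 to 12 rows; each row is the pose to reach, as a shift and turn from the pose commanded when the call began, along the tool's axes at that moment; what a row does not reach only later rows make up. A row lasts 1/8 s, in which the tool goes at most 62.5 mm and 10.7 degrees, less where a joint would pass 70% of its speed; a pose out of reach is approached as far as the arm can. A call with a gripper value outside its range is refused whole. The fingers move at their own pace and stop on an object; FORCE is the grip in N (left out, the last holds). Time passes only in rows, so rows that repeat a pose let the fingers close. It gives the time, the measured TCP pose, the force and the opening at its end, in the units of the state.
- readout.get_obs(): the state, without advancing time (a new reading comes with each control period).
- grab_frame(name): name is "scene" or "top" or "wrist"; returns a dict with "pixels" (480x640x3 uint8, red, green, blue), "fx", "fy", "cx", "cy" (pixels), "rvec" (rotation vector, rad) and "tvec" (3), from world to camera coordinates, as OpenCV has them. Camera axes: x right, y down, z forward; pixel columns grow to the right and rows downward; lengths in m; the calibration is good to about 2 mm. A picture is of the moment at which its call begins. There is no depth.
- workorder.hand_in(): hands the job in, once; it reports no verdict.
The state is a dict: "clock": time; "joints": joint angles; "qvel": joint speeds; "tau": joint torques, N m; "tcp_pos": TCP position; "orientation": TCP orientation; "contact_force": force on the tool from outside, world axes, zero at the start; "moment": the same for the moment, N m; "grip_width": finger opening in m.
Only numpy, scipy, OpenCV 4.12 (cv2) and the standard library are available. Lean on these libraries where they do the work, as an engineer would, in place of code of your own. Each camera call takes 0.05 s, during which the arm holds its last target.

## Working session

There is one attempt and no reset: what is moved stays moved. The work goes in short steps, Python scripts to look and compute and a shell command to move; the robot and the scene stay as the last step left them, time stands still between calls to the robot, and variables do not carry over. Pictures are saved under pics/ and viewed, and the job is handed in when it is done.

```bash
ls; mkdir -p pics
python3 - <<'E'
from bench import readout, grab_frame, workorder, r
import cv2
print(readout.get_obs()); print(r.grip_depth, [a for a in dir(r) if a[0]!='_'])
for n in ("scene","top","wrist"):
    f=grab_frame(n); cv2.imwrite(f"pics/{n}0.png",f["pixels"][:,:,::-1]); print(n,{k:v for k,v in f.items() if k!="pixels"})
E
```

```text
pics
{'clock': 0.0, 'joints': array([-1.3991051 ,  0.47777336,  0.02236919,  1.55646753, -0.01148142,
        1.10929435, -0.08308924]), 'qvel': array([ 6.77658335e-04, -7.12448490e-04, -1.40807399e-03,  1.87903223e-03,
        6.64664672e-05,  3.08504030e-04,  9.75799143e-05]), 'tau': array([-1.58510793e-04, -5.96447110e+01,  1.60810445e+00, -2.81196070e+01,
        1.24439568e-02,  9.25263186e-03, -3.09473978e-05]), 'tcp_pos': array([0.18627754, 0.64816684, 0.23033743]), 'orientation': array([ 2.50850935e+00,  1.88926670e+00, -2.11074532e-03]), 'contact_force': array([-0.62895295,  0.29054753, -0.55527994]), 'moment': array([ 0.06650929,  0.02296225, -0.00207673]), 'grip_width': 0.08545572191949638}
0.0187 ['Unreachable', 'grip_depth']
scene {'fx': 590.3713751372165, 'fy': 590.3713751372165, 'cx': 316.4114659366934, 'cy': 243.2833540732549, 'rvec': array([ 2.09962395, -0.86107161,  0.40589704]), 'tvec': array([-0.36955508,  0.31883754,  0.80591774])}
top {'fx': 605.5772293134031, 'fy': 605.5772293134031, 'cx': 323.1358034867308, 'cy': 236.58652839567407, 'rvec': array([ 2.15603605, -2.15926897,  0.12973896]), 'tvec': array([0.01936636, 0.5258132 , 0.99714544])}
wrist {'fx': 353.0139804974628, 'fy': 353.0139804974628, 'cx': 319.6426729910923, 'cy': 242.8443745796368, 'rvec': array([-2.32927975, -1.75609186, -0.23598477]), 'tvec': array([-0.67319127, -0.03619283,  0.37811514])}
```

View pics/scene0.png

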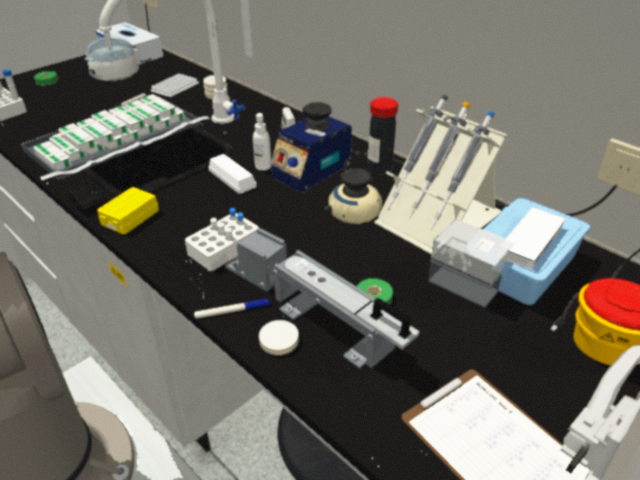

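View pics/top0.png

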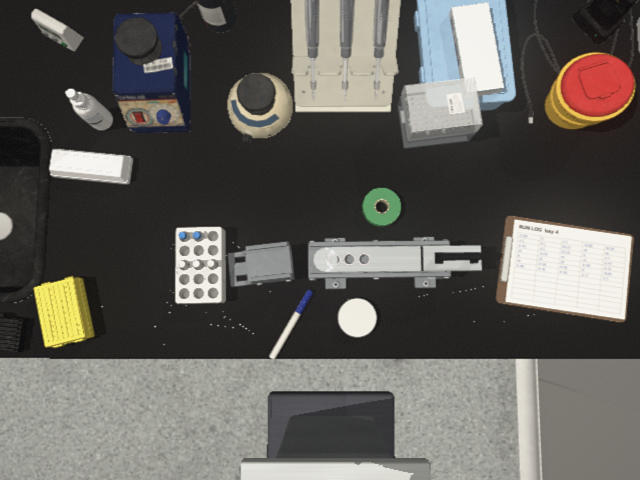

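View pics/wrist0.png

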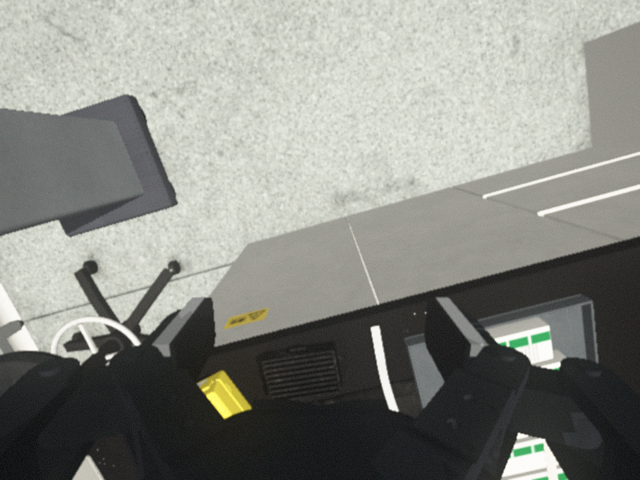

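The scene shows the riser, with the loose support to its left (top image about (262,264)), the riser mating face at about x=309, and the plate handle at about (452,258) top. Next I'll look closer.

```bash
python3 - <<'E'
import cv2
a=cv2.imread('pics/top0.png')[215:305,165:305]; cv2.imwrite('pics/t1.png',cv2.resize(a,None,fx=5.6,fy=5.6,interpolation=cv2.INTER_CUBIC))
a=cv2.imread('pics/top0.png')[225:300,295:490]; cv2.imwrite('pics/t2.png',cv2.resize(a,None,fx=4,fy=4,interpolation=cv2.INTER_CUBIC))
a=cv2.imread('pics/scene0.png')[200:370,180:430]; cv2.imwrite('pics/s1.png',cv2.resize(a,None,fx=3.2,fy=3.2,interpolation=cv2.INTER_CUBIC))
E
cat > h.py <<'E'
import numpy as np, cv2
from bench import readout, grab_frame
def cam(f):
    R=cv2.Rodrigues(np.array(f["rvec"]))[0]; return R,np.array(f["tvec"]).ravel(),np.array([[f["fx"],0,f["cx"]],[0,f["fy"],f["cy"]],[0,0,1]])
def plane(f,u,v,z):
    R,t,K=cam(f); d=R.T@np.linalg.inv(K)@np.array([u,v,1.]); c=-R.T@t; return c+d*(z-c[2])/d[2]
def proj(f,p):
    R,t,K=cam(f); q=K@(R@np.array(p)+t); return q[:2]/q[2]
def tri(o):
    A=np.zeros((3,3));b=np.zeros(3)
    L=[]
    for f,u,v in o:
        R,t,K=cam(f); d=R.T@np.linalg.inv(K)@np.array([u,v,1.]); d/=np.linalg.norm(d); c=-R.T@t
        P=np.eye(3)-np.outer(d,d);A+=P;b+=P@c;L.append((P,c))
    x=np.linalg.solve(A,b); return x,[np.linalg.norm(P@(x-c)) for P,c in L]
E
```

```text
(no output)
```

View pics/t1.png

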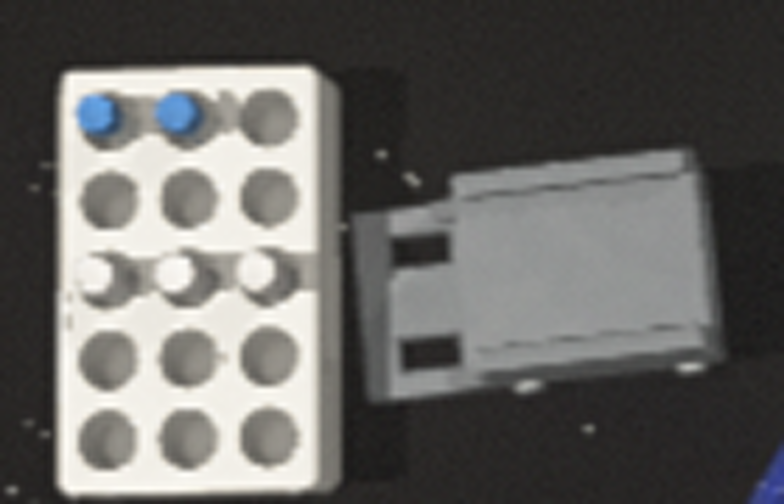

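View pics/t2.png

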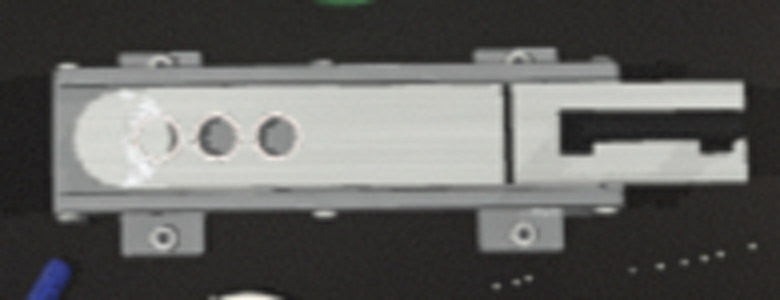

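View pics/s1.png

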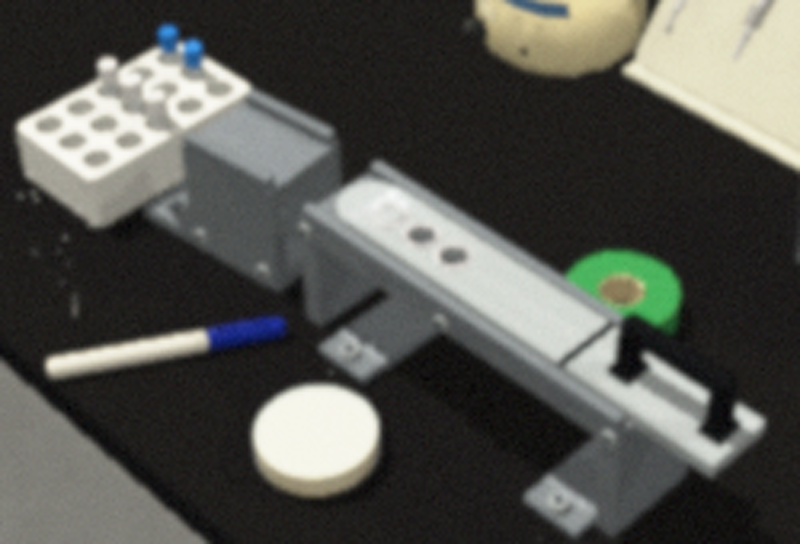

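Run:
```python
from h import *
f=grab_frame("top"); s=grab_frame("scene")
R,t,K=cam(f); print("cam",-R.T@t)
S=[(452,175),(690,150),(716,354),(482,376)]
P=[plane(f,165+u/5.6,215+v/5.6,.083) for u,v in S]
for p in P: print("sup",p.round(4))
print([np.linalg.norm(P[i]-P[(i+1)%4]).round(4) for i in range(4)])
Q=[(55,68),(618,64),(622,207),(55,214)]
P=[plane(f,295+u/4,225+v/4,.083) for u,v in Q]
for p in P: print("ris",p.round(4))
print([np.linalg.norm(P[i]-P[(i+1)%4]).round(4) for i in range(4)])
for n,u,v,z in [("line",509,133,.083),("nose",76,137,.08),("tailL",744,82,.083),("tailR",747,182,.083)]:
    print(n,plane(f,295+u/4,225+v/4,z).round(4))
# handle bar top in scene/top : triangulate bar ends
print("handle", tri([(f,295+560/4,225+132/4),(s,180+630/3.2,200+322/3.2)]), tri([(f,295+747/4,225+130/4),(s,180+730/3.2,200+383/3.2)]))
print("rack", [plane(f,165+u/5.6,215+v/5.6,.038).round(4) for u,v in [(62,68),(318,68),(318,490),(60,490)]])
print("foot", [plane(f,165+u/5.6,215+v/5.6,.008).round(4) for u,v in [(353,214),(370,402)]])
print("dish",plane(f,357,317,.016),"pen",plane(f,271,357,.01),plane(f,308,293,.01))
```

```text
cam [0.40067169 0.01682173 1.05372331]
sup [0.5041 0.1433 0.083 ]
sup [0.5112 0.0748 0.083 ]
sup [0.4525 0.0671 0.083 ]
sup [0.4463 0.1339 0.083 ]
[np.float64(0.0689), np.float64(0.0592), np.float64(0.0671), np.float64(0.0585)]
ris [0.5108 0.0417 0.083 ]
ris [ 0.5121 -0.1853  0.083 ]
ris [ 0.4545 -0.1854  0.083 ]
ris [0.452  0.0416 0.083 ]
[np.float64(0.227), np.float64(0.0576), np.float64(0.227), np.float64(0.0588)]
line [ 0.4843 -0.1408  0.083 ]
nose [0.4832 0.0333 0.08  ]
tailL [ 0.5047 -0.2358  0.083 ]
tailR [ 0.4644 -0.2357  0.083 ]
handle (array([ 0.48597644, -0.1596663 ,  0.11017955]), [np.float64(0.004916642157554818), np.float64(0.004916642157554872)]) (array([ 0.4828028 , -0.22733522,  0.12058887]), [np.float64(0.0010184392976173285), np.float64(0.0010184392976173777)])
rack [array([0.5416, 0.2677, 0.038 ]), array([0.5415, 0.1902, 0.038 ]), array([0.4146, 0.1878, 0.038 ]), array([0.4147, 0.2647, 0.038 ])]
foot [array([0.5   , 0.1836, 0.008 ]), array([0.4419, 0.1773, 0.008 ])]
dish [ 0.39011006 -0.03872562  0.016     ] pen [0.32301983 0.10729121 0.01      ] [0.43101232 0.04473806 0.01      ]
```

```bash
cat >> h.py <<'E'
from scipy.spatial.transform import Rotation as Ro
def delta(pos,yaw,o=None):
    """target TCP pos, yaw = world angle of tool x, tool down -> shift mm in tool axes, turn deg"""
    o=o or readout.get_obs(); R0=Ro.from_rotvec(o["orientation"]); R1=Ro.from_euler('z',yaw)*Ro.from_euler('x',np.pi)
    print("now",(o["tcp_pos"]*1000).round(1),"t",o["clock"],"F",o["contact_force"].round(1),"w",o["grip_width"].round(4),"yaw",np.degrees(np.arctan2(*R0.as_matrix()[[1,0],0])).round(2))
    print("shift",(R0.inv().apply(np.array(pos)-o["tcp_pos"])*1000).round(1),"turn",np.degrees((R0.inv()*R1).as_rotvec()).round(2))
E
python3 - <<'E'
from h import *
w=grab_frame("wrist"); o=readout.get_obs(); R,t,K=cam(w); R0=Ro.from_rotvec(o["orientation"])
print("wcam in tool",R0.inv().apply(-R.T@t-o["tcp_pos"]), R0.inv().apply(R.T[:,2]), R0.inv().apply(R.T[:,0]))
delta([.478,.105,.23],0.098)
E
```

```text
wcam in tool [-0.00119938 -0.06602893 -0.14285209] [4.62495520e-04 2.65352105e-01 9.64151464e-01] [ 9.99999609e-01 -8.49140386e-04 -2.45992626e-04]Traceback (most recent call last):
  File "<stdin>", line 4, in <module>
  File "h.py", line 20, in delta
    print("now",(o["tcp_pos"]*1000).round(1),"t",o["clock"],"F",o["contact_force"].round(1),"w",o["grip_width"].round(4),"yaw",np.degrees(np.arctan2(*R0.as_matrix()[[1,0],0])).round(2))
                                                                                                ^^^^^^^^^^^^^^^^^^^^^
AttributeError: 'float' object has no attribute 'round'
```

```bash
sed -i 's/o\["grip_width"\].round(4)/round(o["grip_width"],4)/' h.py
python3 - <<'E'
from h import *
delta([.478,.105,.23],0.098)
E
```

```text
now [186.3 648.6 231. ] t 0.3 F [0.  0.  0.2] w 0.0852 yaw 73.97
shift [-441.9  430.4    1.2] turn [2.000e-02 3.000e-02 6.835e+01]
```

```bash
python3 -m handwheel '-40 39 0 0 0 6 85;-80 78 0 0 0 12 85;-120 117 0 0 0 19 85;-160 156 0 0 0 25 85;-200 195 0 0 0 31 85;-240 234 0 0 0 37 85;-280 273 0 0 0 43 85;-320 312 0 0 0 50 85;-360 351 0 0 0 56 85;-400 390 0 0 0 62 85;-442 430 0 0 0 68.4 85;-442 430 0 0 0 68.4 85'
python3 - <<'E'
from h import *
delta([.478,.105,.23],0.098)
w=grab_frame("wrist"); cv2.imwrite("pics/w1.png",w["pixels"][:,:,::-1])
E
```

```text
clock: 1.8
tcp_pos: [0.4792, 0.1005, 0.2317]
orientation: [3.137, 0.138, 0.002]
contact_force: [-0.7, 0.5, 0.6]
grip_width: 0.0849
now [479.2 100.5 231.7] t 1.8 F [-0.7  0.5  0.6] w 0.0849 yaw 5.04
shift [-0.8 -4.5  1.7] turn [ 0.07 -0.08 -0.57]
```

View pics/w1.png

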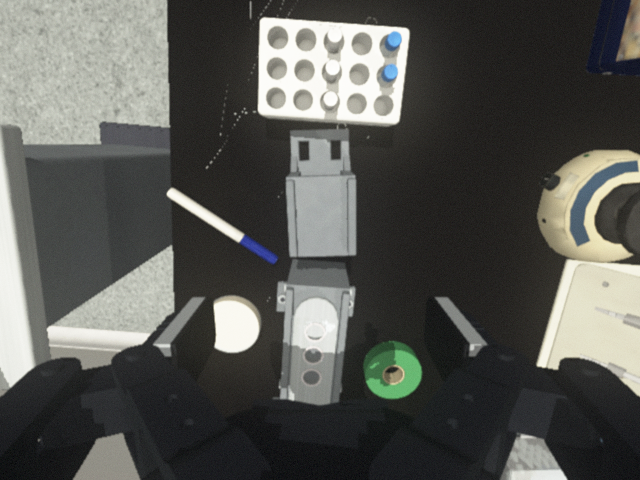

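Run:
```python
import cv2
a=cv2.imread('pics/w1.png')[160:310,260:390]; cv2.imwrite('pics/w1z.png',cv2.resize(a,None,fx=4,fy=4,interpolation=cv2.INTER_CUBIC))
```

```text
(no output)
```

View pics/w1z.png

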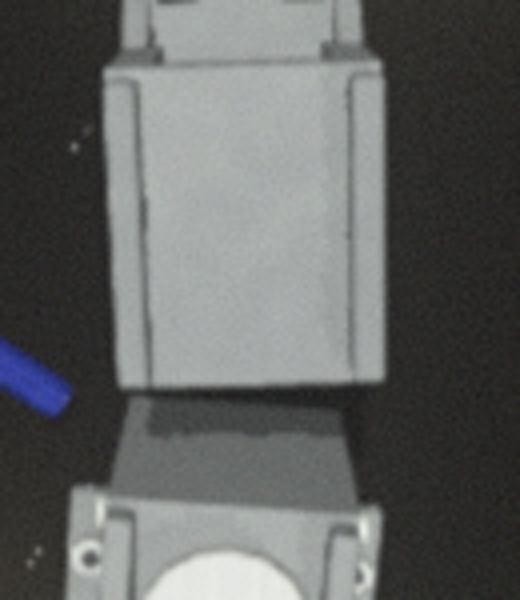

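Run:
```python
from h import *
w=grab_frame("wrist")
pt=lambda a,z=.083: plane(w,260+a[0]/4,160+a[1]/4,z)[:2]
P=np.array([pt(a) for a in [(105,72),(381,66),(384,380),(119,388)]])
print(P.round(4)); print([np.linalg.norm(P[i]-P[(i+1)%4]).round(4) for i in range(4)])
d=P[0]-P[3]+P[1]-P[2]; print("yaw",np.arctan2(-d[0],d[1])); d=P[1]-P[0]+P[2]-P[3]; print("yaw across",np.arctan2(d[1],d[0])); print("c",P.mean(0))
Q=np.array([pt(a) for a in [(104,505),(360,512)]]);print("riser face",Q.round(4),Q.mean(0),np.linalg.norm(Q[0]-Q[1]),(Q[1]-Q[0])[1]/(Q[1]-Q[0])[0])
print("rack near edge",[plane(w,u,v,.038).round(4) for u,v in [(258,118),(402,126)]])
```

```text
[[0.4481 0.141 ]
 [0.5039 0.1475]
 [0.5126 0.0811]
 [0.4558 0.0739]]
[np.float64(0.0562), np.float64(0.067), np.float64(0.0573), np.float64(0.0675)]
yaw 0.12177180632942976
yaw across 0.12011043905315369
c [0.48011092 0.11086807]
riser face [[0.4544 0.0465]
 [0.511  0.0501]] [0.48270852 0.04831626] 0.05677023926603324 0.06406652238705686
rack near edge [array([0.4153, 0.1876, 0.038 ]), array([0.5456, 0.193 , 0.038 ])]
```

```bash
cat >> h.py <<'E'
def edge(g,axis,rng,lo,hi,sign):
    """per column(axis=0)/row(axis=1) in rng, strongest signed gradient between lo..hi (subpixel) -> pts"""
    g=cv2.GaussianBlur(g.astype(np.float32),(3,3),0); out=[]
    for k in rng:
        a=g[lo:hi,k] if axis==0 else g[k,lo:hi]
        d=np.diff(a)*sign; i=int(d.argmax()); 
        if 0<i<len(d)-1:
            den=d[i-1]-2*d[i]+d[i+1]; i=i+(0.5*(d[i-1]-d[i+1])/den if den else 0)
        p=lo+i+.5; out.append((k,p) if axis==0 else (p,k))
    return np.array(out)
def fit(f,pts,z):
    P=np.array([plane(f,u,v,z)[:2] for u,v in pts],np.float32)
    vx,vy,x,y=cv2.fitLine(P,cv2.DIST_HUBER,0,.0005,.0005).ravel(); 
    res=np.abs((P[:,0]-x)*vy-(P[:,1]-y)*vx); return np.array([vx,vy]),np.array([x,y]),np.median(res)
E
python3 - <<'E'
from h import *
f=grab_frame("top"); g=cv2.cvtColor(f["pixels"],cv2.COLOR_RGB2GRAY); f0=cv2.imread("pics/top0.png"); g=cv2.cvtColor(f0,cv2.COLOR_BGR2GRAY)
def rep(n,pts,z=.083):
    v,c,r=fit(f,pts,z); v=v*np.sign(v[1]) if abs(v[1])>abs(v[0]) else v*np.sign(v[0])
    print(n,"dir",v.round(4),"c",c.round(4),"res",round(float(r),5),"yaw",(np.arctan2(-v[0],v[1]) if abs(v[1])>abs(v[0]) else np.arctan2(v[1],v[0])).round(4))
rep("sup hi-x",edge(g,0,range(250,287),236,252,1))
rep("sup outer",edge(g,1,range(252,276),238,256,1))
rep("sup inner",edge(g,1,range(246,276),286,300,-1))
rep("ris hi-x",edge(g,0,[k for k in range(312,440) if not (322<k<350 or 370<k<382 or 410<k<440)],236,248,1))
rep("ris lo-x",edge(g,0,[k for k in range(312,446) if not (322<k<350 or 370<k<382 or 410<k<440)],270,288,-1))
rep("ris face",edge(g,1,range(246,275),300,314,1))
rep("plate hi-x",edge(g,0,range(335,415),242,250,1))
rep("plate lo-x",edge(g,0,range(335,415),268,274,-1))
rep("foot end",edge(g,1,range(256,283),225,236,1),0.008)
E
```

```text
sup hi-x dir [-0.113   0.9936] c [0.509  0.1076] res 0.00016 yaw 0.1133
sup outer dir [0.9876 0.1571] c [0.4763 0.1423] res 0.00089 yaw 0.1578
sup inner dir [0.9925 0.1219] c [0.4802 0.0701] res 0.00036 yaw 0.1222
ris hi-x dir [-0.0105  0.9999] c [ 0.5126 -0.0645] res 0.0001 yaw 0.0105
ris lo-x dir [-0.0092  1.    ] c [ 0.4544 -0.0414] res 0.00011 yaw 0.0092
ris face dir [1.     0.0022] c [0.484  0.0433] res 5e-05 yaw 0.0022
plate hi-x dir [-0.0072  1.    ] c [ 0.5036 -0.0509] res 0.00011 yaw 0.0072
plate lo-x dir [-0.0114  0.9999] c [ 0.4638 -0.043 ] res 0.0001 yaw 0.0114
foot end dir [0.9948 0.1015] c [0.473  0.1819] res 0.00013 yaw 0.1017
```

Run:
```python
from h import *
delta([.480,.105,.036],0.11)
```

```text
now [477.3 106.  231.2] t 1.95 F [-0.6  0.2 -0.2] w 0.0853 yaw 5.64
shift [  2.7   1.4 195.2] turn [-0.03  0.02 -0.66]
```

```bash
python3 -m handwheel '2 1 45 0 0 -0.7 85;2 1 95 0 0 -0.7 85;2 1 145 0 0 -0.7 85;2 1 175 0 0 -0.7 85;2 1 195 0 0 -0.7 85;2 1 195 0 0 -0.7 85;2 1 195 0 0 -0.7 70;2 1 195 0 0 -0.7 50;2 1 195 0 0 -0.7 50;2 1 195 0 0 -0.7 50;2 1 195 0 0 -0.7 50' 30
python3 - <<'E'
from h import *
delta([.480,.105,.036],0.11)
w=grab_frame("wrist"); cv2.imwrite("pics/w2.png",w["pixels"][:,:,::-1])
E
```

```text
clock: 3.32
tcp_pos: [0.4807, 0.1052, 0.0374]
orientation: [-3.136, -0.173, -0.003]
contact_force: [0.6, 2.0, 6.9]
grip_width: 0.0575
now [480.7 105.2  37.4] t 3.325 F [0.6 2.  6.9] w 0.0575 yaw 6.3
shift [-0.7  0.1  1.4] turn [-0.07 -0.12 -0.  ]
```

View pics/w2.png

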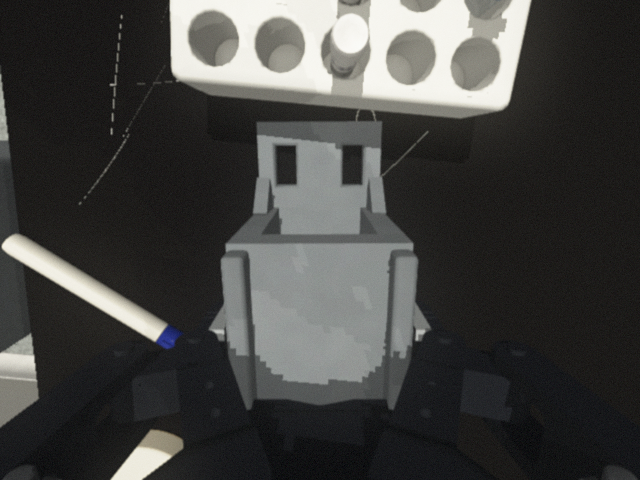

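Support gripped squarely (opening 57.5 mm, symmetric about column 320; foot at (320,150), rack clear ahead). Now I turn it in line and bring it close.

Run:
```python
from h import *
delta([.4823,.083,.037],0.0095)
```

```text
now [480.7 105.2  37.4] t 3.375 F [1.3 1.5 7.3] w 0.058 yaw 6.3
shift [-0.9 22.2  0.4] turn [-0.08 -0.12  5.76]
```

```bash
python3 -m handwheel '0 4 0 0 0 1 50;0 8 0 0 0 2 50;0 12 0 0 0 3.5 50;-0.5 16 0 0 0 5 50;-1 20 0 0 0 5.8 50;-1 22 0 0 0 5.8 50;-1 22 0 0 0 5.8 50;-1 22 0 0 0 5.8 50'
python3 - <<'E'
from h import *
delta([.4823,.078,.037],0.0095)
for n in ("wrist","top"):
    w=grab_frame(n); p=w["pixels"][:,:,::-1]
    if n=="top": p=cv2.resize(p[215:305,220:360],None,fx=5.6,fy=5.6,interpolation=cv2.INTER_CUBIC)
    cv2.imwrite(f"pics/{n}3.png",p)
E
```

```text
clock: 4.38
tcp_pos: [0.4825, 0.0847, 0.0374]
orientation: [-3.139, -0.015, -0.004]
contact_force: [-0.2, 5.1, 5.6]
grip_width: 0.0576
now [482.5  84.7  37.4] t 4.375 F [-0.2  5.1  5.6] w 0.0576 yaw 0.54
shift [-0.3  6.7  0.4] turn [-0.17 -0.16 -0.01]
```

View pics/top3.png

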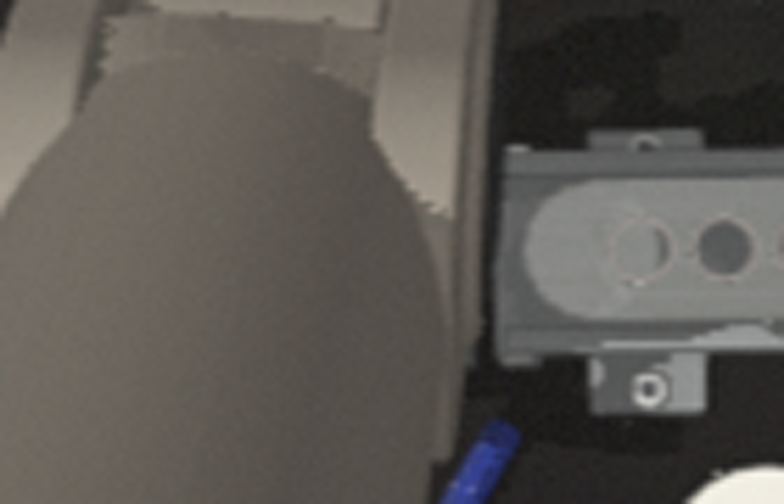

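View pics/wrist3.png

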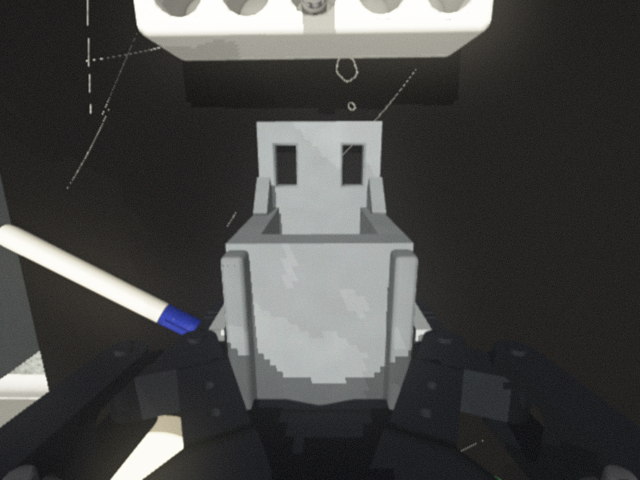

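```bash
python3 -m handwheel '0 1.5 0 0 0 0 50;0 3 0 0 0 0 50;0 4 0 0 0 0 50;0 4 0 0 0 0 50'; python3 -m handwheel '0 1 0 0 0 0 50;0 2 0 0 0 0 50;0 2 0 0 0 0 50'
```

```text
clock: 4.97
tcp_pos: [0.4826, 0.0809, 0.0374]
orientation: [-3.138, -0.015, -0.004]
contact_force: [0.3, 6.1, 5.5]
grip_width: 0.0577
clock: 5.35
tcp_pos: [0.4827, 0.0789, 0.0374]
orientation: [-3.138, -0.015, -0.004]
contact_force: [1.1, 7.0, 5.0]
grip_width: 0.0574
```

```bash
python3 -m handwheel '0 1 0 0 0 0 50;0 2 0 0 0 0 50;0 2 0 0 0 0 50'; python3 -m handwheel '0 1 0 0 0 0 50;0 1 0 0 0 0 50'
```

```text
clock: 5.72
tcp_pos: [0.4827, 0.0769, 0.0374]
orientation: [-3.138, -0.015, -0.005]
contact_force: [1.0, 6.4, 5.2]
grip_width: 0.0579
clock: 5.98
tcp_pos: [0.4828, 0.0762, 0.0375]
orientation: [-3.138, -0.015, -0.005]
contact_force: [0.8, 7.0, 5.4]
grip_width: 0.0575
```

```bash
python3 -m handwheel '0 1 0 0 0 0 50;0 1 0 0 0 0 50';python3 -m handwheel '0 1 0 0 0 0 50;0 1 0 0 0 0 50'
```

```text
clock: 6.22
tcp_pos: [0.4827, 0.0763, 0.0374]
orientation: [-3.137, -0.016, -0.004]
contact_force: [1.0, 9.6, 5.8]
grip_width: 0.0578
clock: 6.48
tcp_pos: [0.4827, 0.0763, 0.0374]
orientation: [-3.136, -0.017, -0.004]
contact_force: [-0.7, 13.3, 5.1]
grip_width: 0.0579
```

```bash
python3 -m handwheel '0 1 0 0 0 0 50;0 2 0 0 0 0 50;0 2 0 0 0 0 50'
python3 - <<'E'
from h import *
o=readout.get_obs(); print(o["moment"])
delta([.4823,.078,.037],0.0095)
for n in ("scene",):
    w=grab_frame(n); p=w["pixels"][:,:,::-1]
    cv2.imwrite(f"pics/{n}4.png",cv2.resize(p[200:350,200:400],None,fx=4,fy=4,interpolation=cv2.INTER_CUBIC))
E
```

```text
clock: 6.85
tcp_pos: [0.4827, 0.0762, 0.0374]
orientation: [-3.134, -0.02, -0.004]
contact_force: [0.1, 18.4, 4.1]
grip_width: 0.0576
[ 3.38269603  0.05971266 -0.44545829]
now [482.7  76.2  37.4] t 6.85 F [ 0.1 18.4  4.1] w 0.0576 yaw 0.72
shift [-0.4 -1.8  0.5] turn [-0.42 -0.15  0.17]
```

View pics/scene4.png

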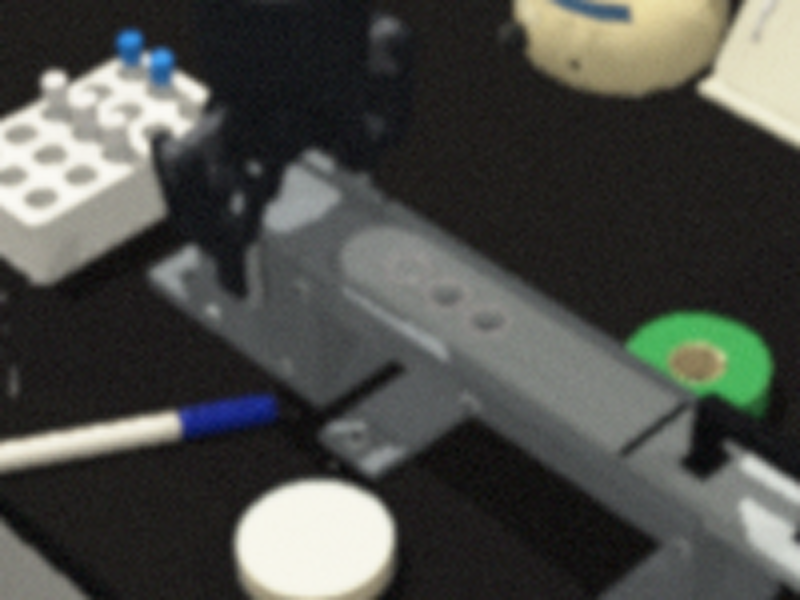

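```bash
python3 -m handwheel '0 -2 0 0 0 0 50;0 -3.5 0 0 0 0 50;0 -3.5 0 0 0 0 60;0 -3.5 0 0 0 0 70;0 -3.5 0 0 0 0 85;0 -3.5 0 0 0 0 85;0 -3.5 0 0 0 0 85;0 -3.5 -40 0 0 0 85;0 -3.5 -90 0 0 0 85;0 -3.5 -140 0 0 0 85;0 -3.5 -180 0 0 0 85;0 -3.5 -180 0 0 0 85'
python3 - <<'E'
from h import *
w=grab_frame("wrist"); p=w["pixels"][:,:,::-1]
cv2.imwrite("pics/w5.png",p)
cv2.imwrite("pics/w5z.png",cv2.resize(p[160:400,240:400],None,fx=2.5,fy=2.5,interpolation=cv2.INTER_CUBIC))
w=grab_frame("top"); p=w["pixels"][:,:,::-1]; cv2.imwrite("pics/top5.png",p)
E
```

```text
clock: 8.4
tcp_pos: [0.4831, 0.0733, 0.2191]
orientation: [-3.139, -0.013, -0.009]
contact_force: [-0.3, 0.7, -1.0]
grip_width: 0.0851
```

View pics/w5.png

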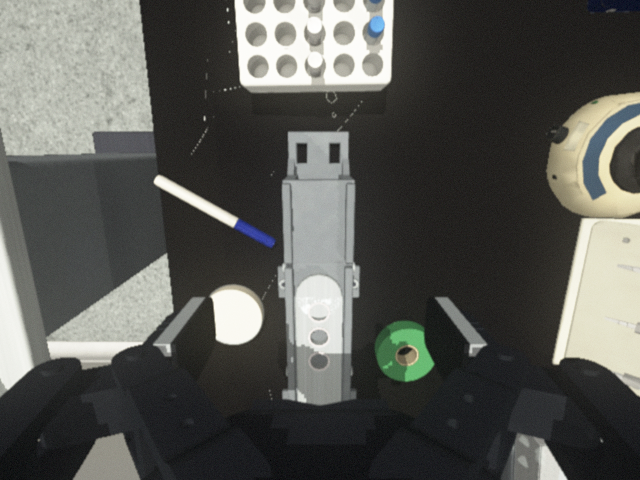

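View pics/w5z.png

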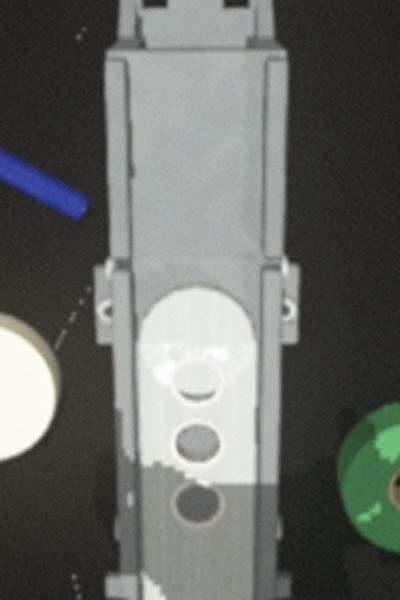

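Run:
```python
from h import *
w=grab_frame("wrist"); g=cv2.cvtColor(w["pixels"],cv2.COLOR_RGB2GRAY)
def rep(n,pts,z=.083):
    v,c,r=fit(w,pts,z); v=v*np.sign(v[1]) ; s=c+v*(.0415-c[1])/v[1]
    print(n,"x at joint",(s[0]*1e3).round(2),"yaw",np.arctan2(-v[0],v[1]).round(4),"res",round(float(r),5)); return s[0]
a=rep("sup L",edge(g,1,range(187,258),276,292,1)); b=rep("sup R",edge(g,1,range(187,258),346,362,-1))
c=rep("ris L",edge(g,1,range(300,325),280,294,1)); d=rep("ris R",edge(g,1,list(range(300,345)),346,358,-1))
print("centre diff mm",((a+b)-(c+d))*500,"widths",b-a,d-c)
# inner dark groove lines
f=g.astype(np.float32)
for nm,lo,hi in (("L",286,298),("R",340,352)):
    for rr in (range(190,255),range(272,300)):
        pts=[(lo+int(f[k,lo:hi].argmin()),k) for k in rr]; v,c,r=fit(w,pts,.079); v=v*np.sign(v[1]); s=c+v*(.0415-c[1])/v[1]; print(nm,s[0]*1e3,np.arctan2(-v[0],v[1]))
delta([.4846,-.196,.22],.0095)
```

```text
sup L x at joint 454.94 yaw 0.0088 res 0.0001
sup R x at joint 512.64 yaw 0.013 res 8e-05
ris L x at joint 455.7 yaw -0.0043 res 4e-05
ris R x at joint 512.74 yaw 0.0077 res 6e-05
centre diff mm -0.4335642 widths 0.057696342 0.057043433
L 451.28912 -0.1766563
L 462.11728 -0.008455591
R 506.52475 0.031196076
R 505.68665 0.030451968
now [480.4  72.8 215.4] t 8.55 F [ 0.5  0.8 -0.7] w 0.0852 yaw 0.47
shift [  2.  268.9  -4.5] turn [ 0.02  0.09 -0.07]
```

View pics/top5.png

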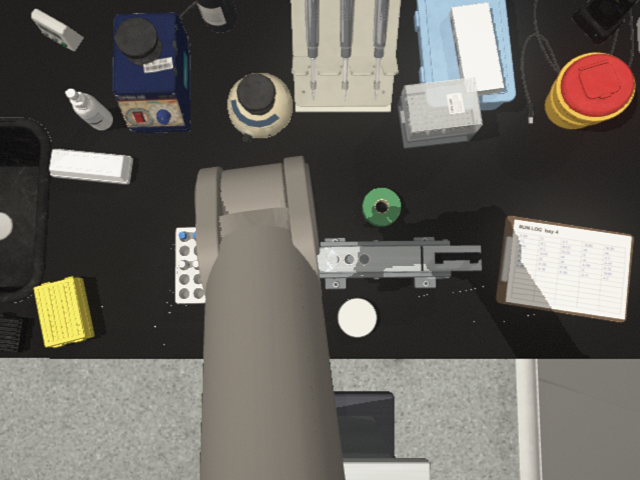

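Support is butted; its edges match the riser's (centre differs by 0.4 mm, yaw within 0.01). On to the handle.

```bash
python3 -m handwheel '0 40 0 0 0 0 85;1 90 0 0 0 0 85;1 140 0 0 0 0 85;2 190 0 0 0 0 85;2 240 0 0 0 0 85;2 269 0 0 0 0 85;2 269 0 0 0 0 85;2 269 0 0 0 0 85;2 269 0 0 0 0 85'
python3 - <<'E'
from h import *
w=grab_frame("wrist"); p=w["pixels"][:,:,::-1]; cv2.imwrite("pics/w6.png",p)
np.save("w6.npy",w,allow_pickle=True)
t=grab_frame("top"); np.save("t6.npy",t,allow_pickle=True); cv2.imwrite("pics/top6.png",t["pixels"][:,:,::-1])
delta([.4851,-.196,.22],.0095)
E
```

```text
clock: 9.68
tcp_pos: [0.4853, -0.1945, 0.2157]
orientation: [-3.141, -0.016, 0.002]
contact_force: [0.0, -0.6, -0.9]
grip_width: 0.0852
now [ 485.5 -194.8  216.1] t 9.775 F [-0.   0.2 -0.5] w 0.0846 yaw 0.58
shift [-0.4  1.2 -3.9] turn [-0.03  0.02  0.04]
```

View pics/w6.png

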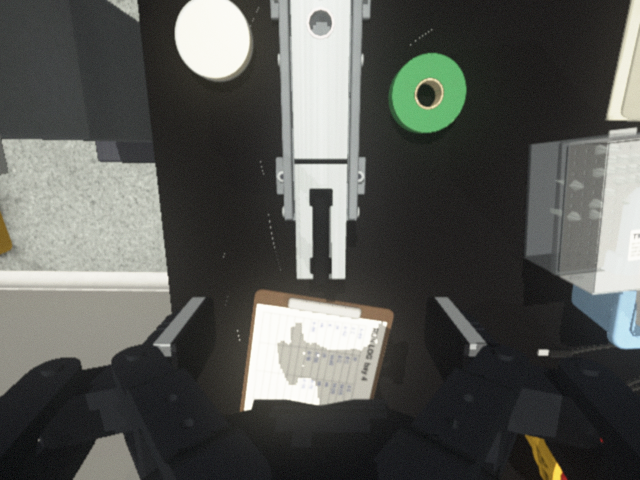

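View pics/top6.png

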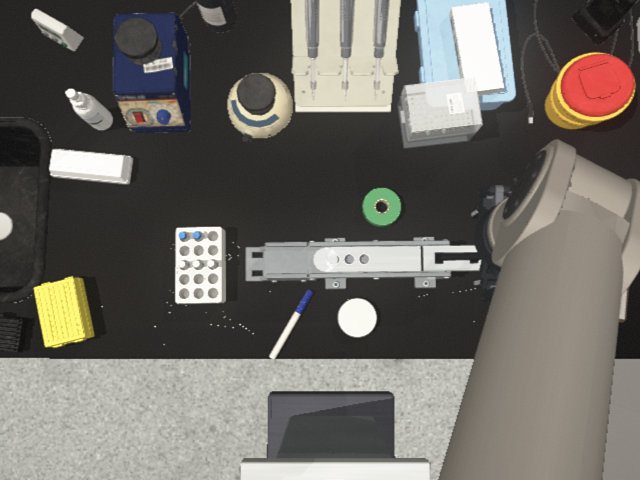

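Run:
```python
from h import *
f=np.load("t6.npy",allow_pickle=True).item(); w=np.load("w6.npy",allow_pickle=True).item()
g=cv2.cvtColor(f["pixels"],cv2.COLOR_RGB2GRAY)
def rep(n,pts,z=.083):
    v,c,r=fit(f,pts,z)
    if abs(v[1])>abs(v[0]): v=v*np.sign(v[1]); s=c+v*(.0433-c[1])/v[1]; y=np.arctan2(-v[0],v[1])
    else: v=v*np.sign(v[0]); s=c; y=np.arctan2(v[1],v[0])
    print(n,(s*1e3).round(2),"yaw",y.round(4),round(float(r),5))
rep("sup hi",edge(g,0,range(272,304),236,248,1))
rep("sup lo?",edge(g,0,range(272,304),270,284,-1))
rep("ris hi",edge(g,0,[k for k in range(316,440) if not (322<k<350 or 370<k<382 or 410<k<440)],236,248,1))
rep("ris lo",edge(g,0,[k for k in range(316,446) if not (322<k<350 or 370<k<382 or 410<k<440)],270,288,-1))
a=f["pixels"][230:290,235:315,::-1]; cv2.imwrite("pics/t6a.png",cv2.resize(a,None,fx=9,fy=9,interpolation=cv2.INTER_CUBIC))
a=f["pixels"][235:285,410:490,::-1]; cv2.imwrite("pics/t6b.png",cv2.resize(a,None,fx=9,fy=9,interpolation=cv2.INTER_CUBIC))
a=w["pixels"][150:290,270:370,::-1]; cv2.imwrite("pics/w6b.png",cv2.resize(a,None,fx=4,fy=4,interpolation=cv2.INTER_CUBIC))
```

```text
sup hi [512.16  43.3 ] yaw 0.0197 0.00011
sup lo? [451.72  43.3 ] yaw -0.046 0.00055
ris hi [511.35  43.3 ] yaw 0.0112 0.00011
ris lo [453.72  43.3 ] yaw 0.0083 9e-05
```

View pics/t6a.png

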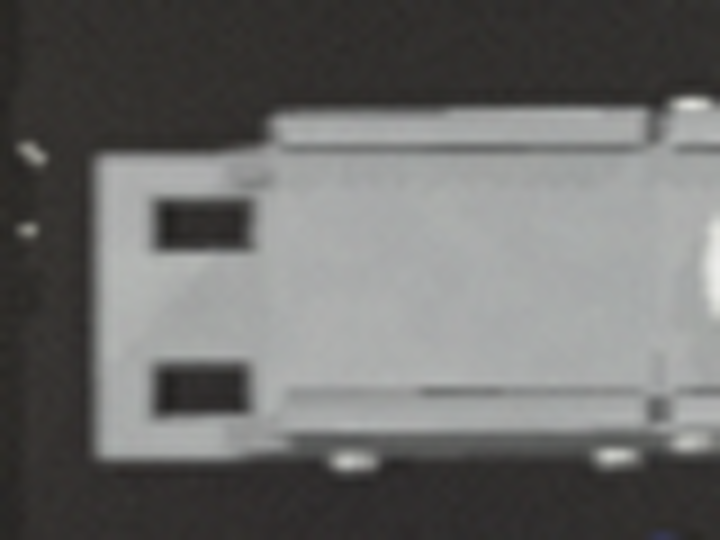

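View pics/t6b.png

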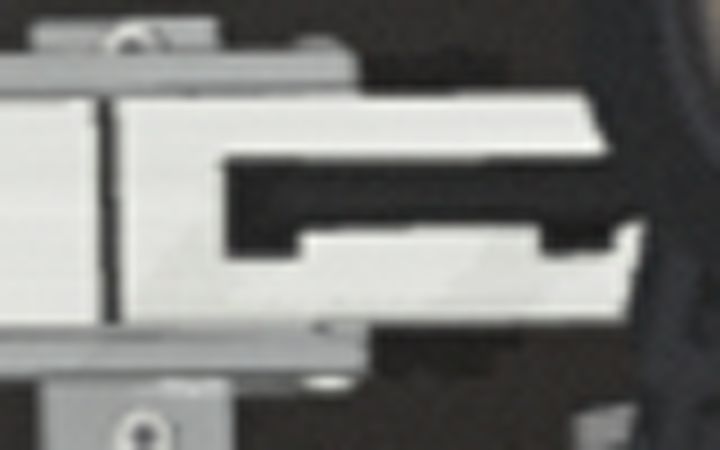

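View pics/w6b.png

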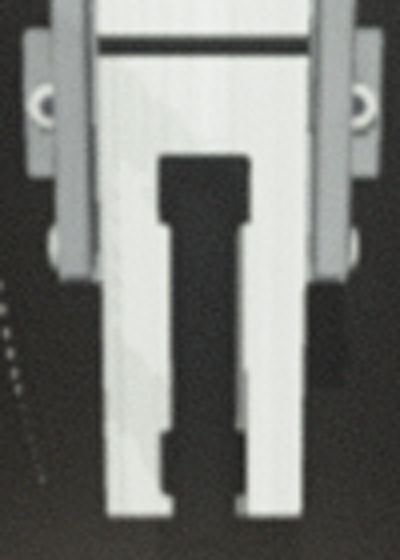

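Run:
```python
import cv2
a=cv2.imread('pics/scene0.png')[290:350,360:430]; a=cv2.convertScaleAbs(a,alpha=2.2,beta=0); cv2.imwrite('pics/s0h.png',cv2.resize(a,None,fx=10,fy=10,interpolation=cv2.INTER_CUBIC))
```

```text
(no output)
```

View pics/s0h.png

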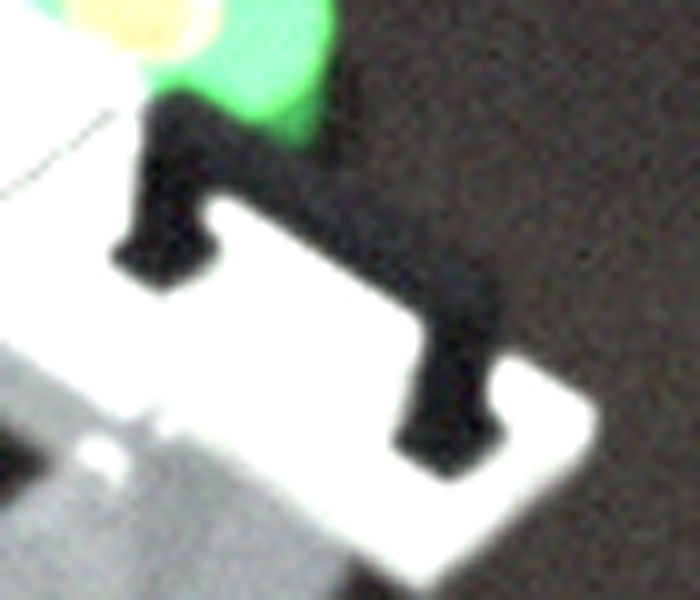

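Run:
```python
from h import *
f=np.load("t6.npy",allow_pickle=True).item(); s=grab_frame("scene")
def ray(f,u,v):
    R,t,K=cam(f); return -R.T@t, R.T@np.linalg.inv(K)@np.array([u,v,1.])
for nm,a,b,v in (("low near edge",(225,195),(415,315),260.3),("top far edge",(190,95),(490,280),252.4)):
    c,d1=ray(s,360+a[0]/10,290+a[1]/10); _,d2=ray(s,360+b[0]/10,290+b[1]/10); n=np.cross(d1,d2)
    for u in (445,456,467):
        c2,d=ray(f,u,v); print(nm,(c2+d*(n@(c-c2))/(n@d)).round(4))
w=np.load("w6.npy",allow_pickle=True).item(); print("bar wrist @.119", plane(w,321.25,150+300/4,.119), "line wrist",plane(w,321,150+45/4,.083),"tail wrist",plane(w,321,150+516/4,.083))
print("line top",plane(f,410+109/9,258,.083),"outer face top@83",plane(f,235+272/9,230+260/9,.075),plane(f,235+272/9,230+115/9,.083), "foot end",plane(f,235+95/9,230+300/9,.008))
```

```text
low near edge [ 0.4783 -0.1711  0.114 ]
low near edge [ 0.4783 -0.188   0.1145]
low near edge [ 0.4782 -0.205   0.115 ]
top far edge [ 0.4906 -0.1711  0.1151]
top far edge [ 0.4905 -0.1881  0.1157]
top far edge [ 0.4904 -0.2051  0.1163]
bar wrist @.119 [ 0.48701984 -0.18169632  0.119     ] line wrist [ 0.48644551 -0.13997308  0.083     ] tail wrist [ 0.48761332 -0.2356226   0.083     ]
line top [ 0.4846701  -0.14056364  0.083     ] outer face top@83 [0.48431015 0.11244756 0.075     ] [0.50969465 0.11193309 0.083     ] foot end [0.48237307 0.1529598  0.008     ]
```

```bash
python3 -m handwheel '0 1 40 0 0 0 85;0 1 80 0 0 0 85;0 1 110 0 0 0 60;0 1 121 0 0 0 40;0 1 121 0 0 0 22;0 1 121 0 0 0 22;0 1 121 0 0 0 5;0 1 121 0 0 0 5;0 1 121 0 0 0 5' 60
python3 - <<'E'
from h import *
delta([.4855,-.1955,.095],.0095)
w=grab_frame("wrist"); cv2.imwrite("pics/w7.png",w["pixels"][:,:,::-1])
w=grab_frame("scene"); cv2.imwrite("pics/s7.png",cv2.resize(w["pixels"][250:400,300:500,::-1],None,fx=3.5,fy=3.5))
E
```

```text
clock: 10.95
tcp_pos: [0.4862, -0.1973, 0.0966]
orientation: [3.142, 0.013, 0.003]
contact_force: [-0.5, 1.4, 6.0]
grip_width: 0.0109
now [ 486.2 -197.3   96.6] t 10.95 F [-0.5  1.4  6. ] w 0.0109 yaw 0.48
shift [-0.7 -1.8  1.6] turn [ 0.   -0.12 -0.06]
```

View pics/w7.png

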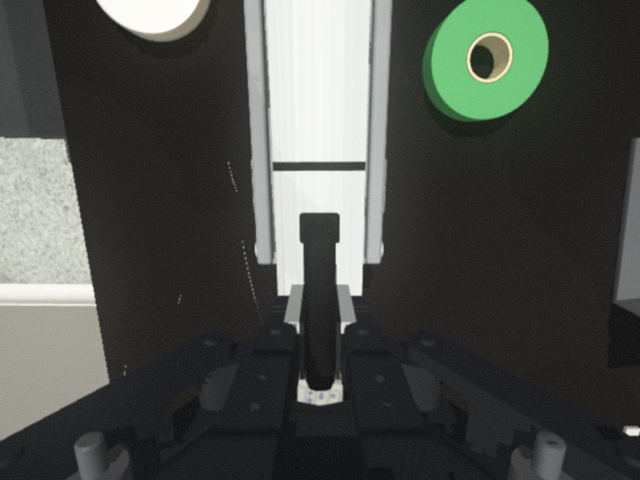

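View pics/s7.png

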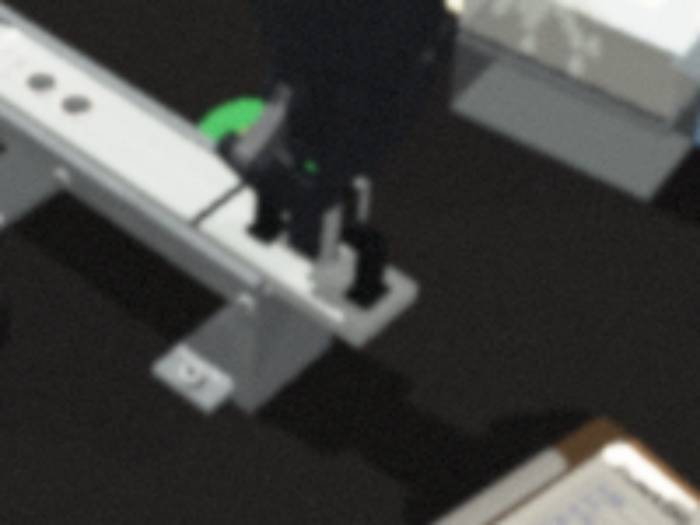

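Handle bar held between its posts, width 10.9 mm, with slight downward push. Sliding.

```bash
python3 -m handwheel '0 -2 0 0 0 0 5;0 -5 0 0 0 0 5;0 -8 0 0 0 0 5;0 -8 0 0 0 0 5'; python3 -m handwheel '0 -4 0 0 0 0 5;0 -8 0 0 0 0 5;0 -12 0 0 0 0 5;0 -16 0 0 0 0 5;0 -20 0 0 0 0 5;0 -20 0 0 0 0 5'
python3 - <<'E'
from h import *
delta([.4855,-.1955,.095],.0095)
w=grab_frame("top"); cv2.imwrite("pics/t8.png",cv2.resize(w["pixels"][210:310,220:420,::-1],None,fx=4,fy=4))
E
```

```text
clock: 11.55
tcp_pos: [0.4864, -0.191, 0.0966]
orientation: [3.139, 0.011, 0.005]
contact_force: [-0.3, -5.0, 5.3]
grip_width: 0.0107
clock: 12.3
tcp_pos: [0.4864, -0.1707, 0.0966]
orientation: [3.139, 0.011, 0.005]
contact_force: [-1.0, -4.6, 5.7]
grip_width: 0.0107
now [ 486.4 -170.7   96.6] t 12.3 F [-1.  -4.6  5.7] w 0.0107 yaw 0.4
shift [-1.1 24.8  1.6] turn [ 0.13 -0.2  -0.14]
```

View pics/t8.png

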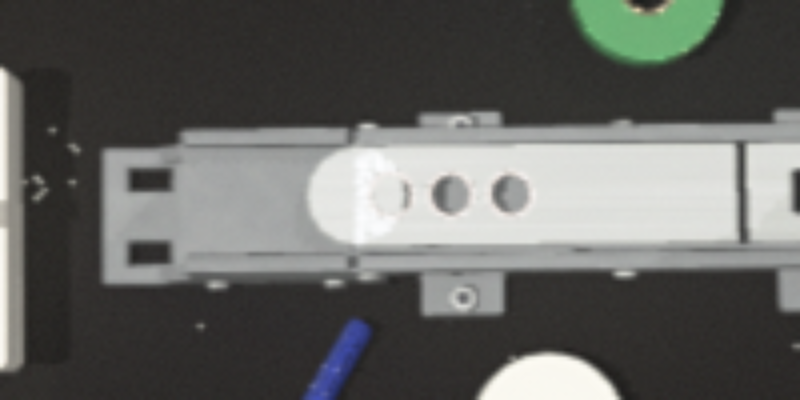

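```bash
python3 -m handwheel '0 -5 0 0 0 0 5;0 -15 0 0 0 0 5;0 -27 0 0 0 0 5;0 -39 0 0 0 0 5;0 -51 0 0 0 0 5;0 -63 0 0 0 0 5;0 -75 0 0 0 0 5;0 -87 0 0 0 0 5;0 -97 0 0 0 0 5;0 -100 0 0 0 0 5;0 -100 0 0 0 0 5'
python3 - <<'E'
from h import *
delta([.4845,-.05,.095],.0095)
w=grab_frame("top"); cv2.imwrite("pics/t9.png",cv2.resize(w["pixels"][210:310,200:400,::-1],None,fx=4,fy=4))
E
```

```text
clock: 13.72
tcp_pos: [0.4858, -0.0703, 0.0966]
orientation: [3.14, 0.011, 0.006]
contact_force: [-0.1, -4.3, 7.4]
grip_width: 0.0104
now [485.8 -70.3  96.6] t 13.725 F [-0.1 -4.3  7.4] w 0.0104 yaw 0.41
shift [ -1.2 -20.3   1.5] turn [ 0.08 -0.21 -0.13]
```

View pics/t9.png

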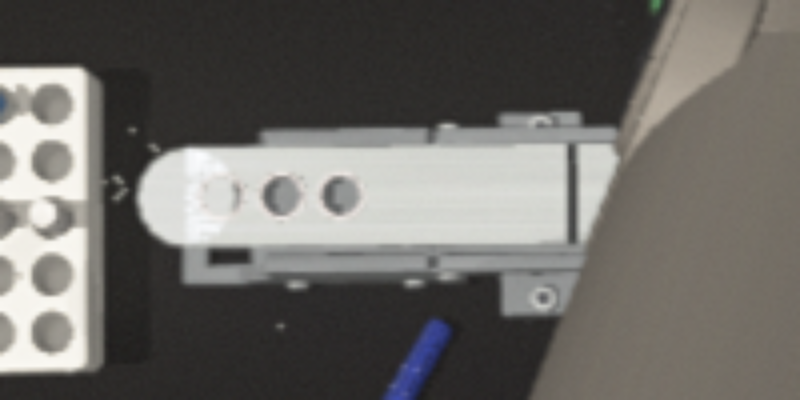

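```bash
python3 -m handwheel '0 -5 0 0 0 0 5;0 -15 0 0 0 0 5;-0.2 -27 0 0 0 0 5;-0.3 -39 0 0 0 0 5;-0.4 -51 0.3 0 0 0 5;-0.5 -63 0.5 0 0 0 5;-0.6 -75 0.7 0 0 0 5;-0.7 -87 1 0 0 0 5;-0.8 -97 1 0 0 0 5;-0.8 -105 1 0 0 0 5;-0.8 -105 1 0 0 0 5;-0.8 -105 1 0 0 0 5'
python3 - <<'E'
from h import *
delta([.4845,.055,.095],.0095)
for n in ("top","wrist","scene"):
    w=grab_frame(n); np.save(n+"10.npy",w,allow_pickle=True); p=w["pixels"][:,:,::-1]
    if n=="scene": p=cv2.resize(p[170:330,160:360],None,fx=4,fy=4,interpolation=cv2.INTER_CUBIC)
    cv2.imwrite(f"pics/{n}10.png",p)
E
```

```text
clock: 15.28
tcp_pos: [0.4852, 0.033, 0.0965]
orientation: [3.14, 0.008, 0.008]
contact_force: [-0.9, -9.4, 17.9]
grip_width: 0.0108
now [485.2  33.   96.5] t 15.275 F [-0.9 -9.4 17.9] w 0.0108 yaw 0.3
shift [ -0.6 -22.    1.5] turn [ 0.1  -0.31 -0.25]
```

View pics/wrist10.png

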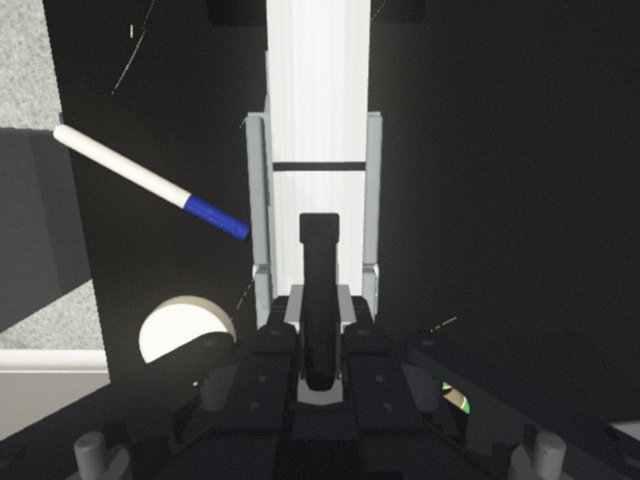

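View pics/scene10.png

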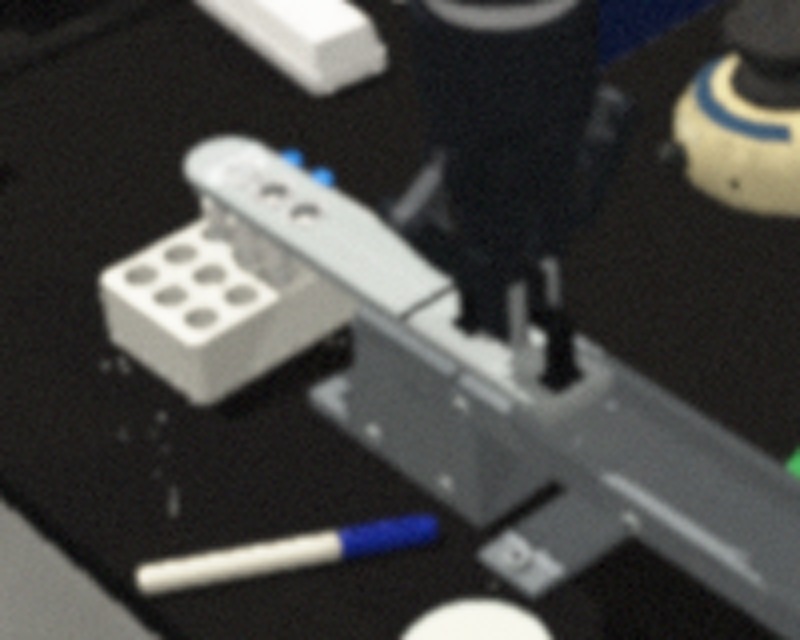

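View pics/top10.png

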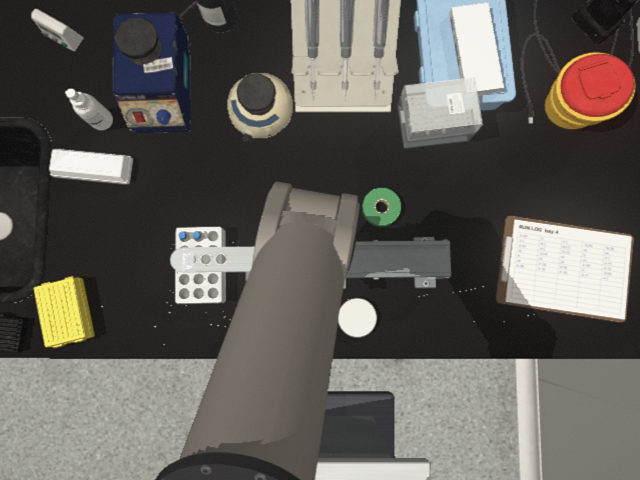

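Run:
```python
from h import *
w=np.load("wrist10.npy",allow_pickle=True).item()
a=w["pixels"][95:295,235:395,::-1]; cv2.imwrite("pics/w10z.png",cv2.resize(a,None,fx=3,fy=3,interpolation=cv2.INTER_CUBIC))
```

```text
(no output)
```

View pics/w10z.png

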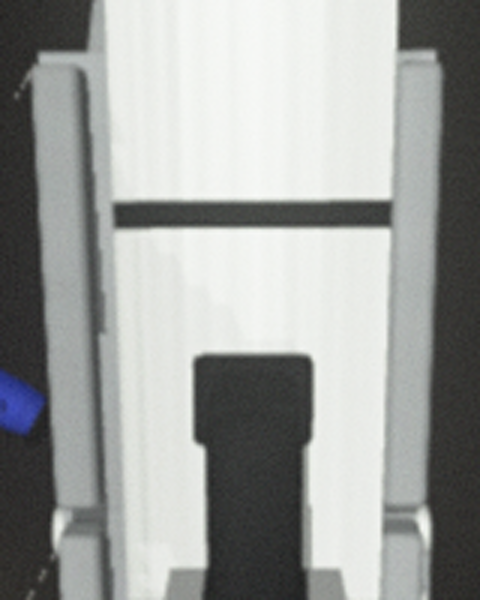

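Run:
```python
from h import *
w=np.load("wrist10.npy",allow_pickle=True).item()
P=lambda u,v,z=.083:(plane(w,235+u/3,95+v/3,z)*1e3).round(2)[:2]
for n,u,v in (("lip end L",58,65),("ext end L",65,52),("lip end R",420,65),("ext R",420,51),("joint sup L",80,505),("joint ris L",80,522),("joint sup R",405,503),("joint ris R",405,520),("line L",116,215),("line R",391,213)): print(n,P(u,v),P(u,v,.081))
d=[]
```

```text
lip end L [458.27 110.26] [457.93 110.4 ]
ext end L [459.31 111.97] [458.99 112.14]
lip end R [508.73 110.59] [509.04 110.74]
ext R [508.64 112.42] [508.95 112.6 ]
joint sup L [458.9   45.64] [458.57  44.96]
joint ris L [458.79  42.84] [458.46  42.13]
joint sup R [509.47  46.18] [509.79  45.51]
joint ris R [509.6   43.38] [509.92  42.67]
line L [465.75  89.84] [465.51  89.73]
line R [505.5   90.36] [505.76  90.25]
```

```bash
python3 -m handwheel '0 -4 -0.8 0 0 0 5;0 -8 -0.8 0 0 0 5;0 -12 -0.8 0 0 0 5;0 -16 -0.8 0 0 0 5;0 -19 -0.8 0 0 0 5;0 -20 -0.8 0 0 0 5;0 -20 -0.8 0 0 0 5;0 -20 -0.8 0 0 0 5'
python3 - <<'E'
from h import *
delta([.4845,.055,.095],.0095)
w=grab_frame("wrist"); np.save("wrist11.npy",w,allow_pickle=True); p=w["pixels"][:,:,::-1]
cv2.imwrite("pics/w11z.png",cv2.resize(p[95:295,235:395],None,fx=3,fy=3,interpolation=cv2.INTER_CUBIC))
cv2.imwrite("pics/w11y.png",cv2.resize(p[125:200,235:395],None,fx=5,fy=5,interpolation=cv2.INTER_CUBIC))
s=grab_frame("scene"); cv2.imwrite("pics/s11.png",cv2.resize(s["pixels"][190:310,200:320,::-1],None,fx=5,fy=5,interpolation=cv2.INTER_CUBIC))
E
```

```text
clock: 16.42
tcp_pos: [0.4843, 0.0533, 0.0966]
orientation: [3.14, 0.009, 0.006]
contact_force: [-0.2, -9.0, 10.6]
grip_width: 0.0106
now [484.3  53.3  96.6] t 16.425 F [-0.2 -9.  10.6] w 0.0106 yaw 0.31
shift [ 0.2 -1.7  1.6] turn [ 0.1  -0.22 -0.23]
```

View pics/w11z.png

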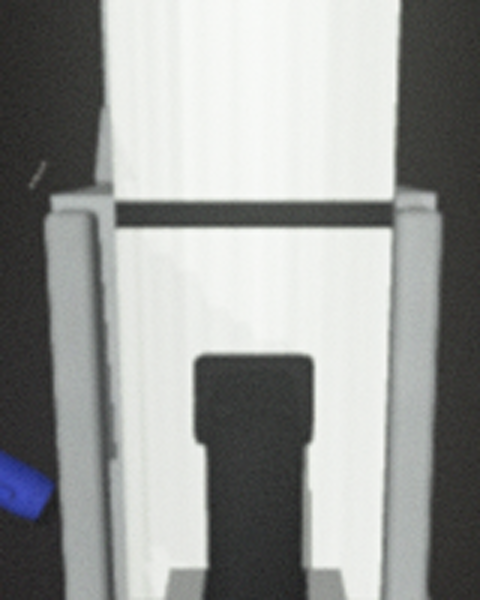

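View pics/w11y.png

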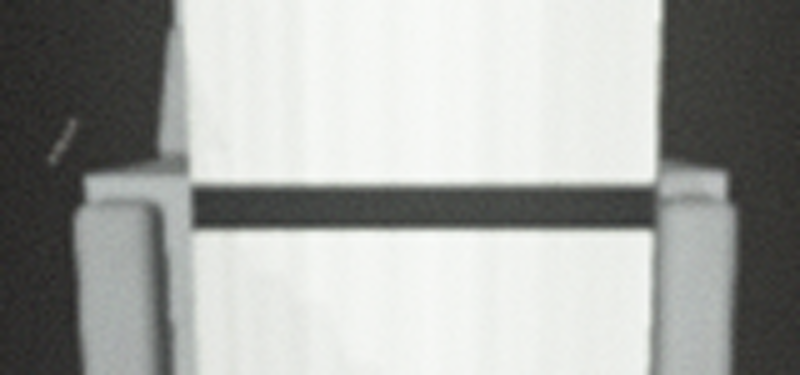

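View pics/s11.png

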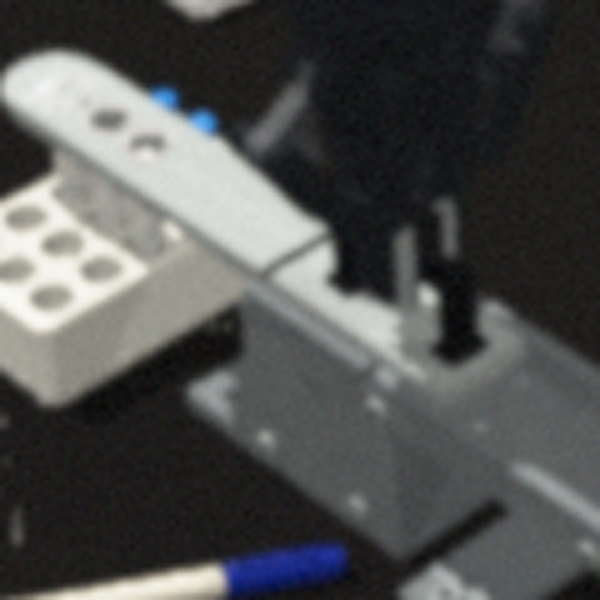

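Run:
```python
from h import *
w=np.load("wrist11.npy",allow_pickle=True).item()
P=lambda u,v,z:(plane(w,235+u/5,125+v/5,z)*1e3).round(2)[:2]
for z in (.075,.079,.083): print(z,"face L",P(90,174,z),P(150,172,z),"face R",P(720,172,z),"lip",P(115,202,z),P(700,202,z))
print("line",P(195,207,.083),P(652,206,.083),"upper edge",P(400,186,.083),"lower",P(400,228,.083))
```

```text
0.075 face L [454.55 112.69] [459.99 112.9 ] face R [511.71 113.21] lip [456.71 110.22] [510.03 110.54]
0.079 face L [455.26 112.84] [460.57 113.05] face R [511.04 113.36] lip [457.38 110.43] [509.39 110.75]
0.083 face L [455.98 113.  ] [461.16 113.2 ] face R [510.37 113.5 ] lip [458.04 110.65] [508.76 110.96]
line [464.96 110.27] [504.61 110.59] upper edge [482.73 112.15] lower [482.74 108.59]
```

```bash
python3 -m handwheel '0 -1.3 0 0 0 0 5;0 -2.5 0 0 0 0 5;0 -2.5 0 0 0 0 5;0 -2.5 0 0 0 0 5;0 -2.5 0 0 0 0 5'
python3 - <<'E'
from h import *
delta([.4845,.055,.095],.0095)
w=grab_frame("wrist"); np.save("wrist12.npy",w,allow_pickle=True); p=w["pixels"][:,:,::-1]
cv2.imwrite("pics/w12.png",p)
cv2.imwrite("pics/w12y.png",cv2.resize(p[125:200,235:395],None,fx=5,fy=5,interpolation=cv2.INTER_CUBIC))
s=grab_frame("scene"); cv2.imwrite("pics/s12.png",cv2.resize(s["pixels"][190:310,180:340,::-1],None,fx=5,fy=5,interpolation=cv2.INTER_CUBIC))
t=grab_frame("top"); cv2.imwrite("pics/t12.png",t["pixels"][:,:,::-1])
E
```

```text
clock: 17.15
tcp_pos: [0.4843, 0.0556, 0.0966]
orientation: [3.14, 0.008, 0.006]
contact_force: [0.3, -10.5, 12.9]
grip_width: 0.0106
now [484.3  55.6  96.6] t 17.15 F [  0.3 -10.5  12.9] w 0.0106 yaw 0.3
shift [0.2 0.6 1.6] turn [ 0.1  -0.23 -0.25]
```

View pics/w12y.png

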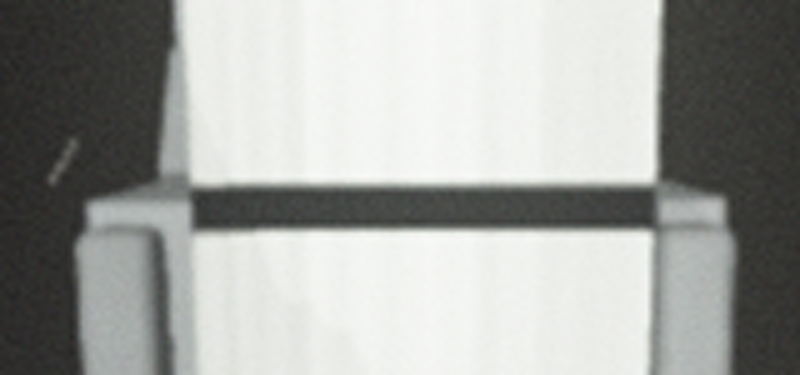

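View pics/w12.png

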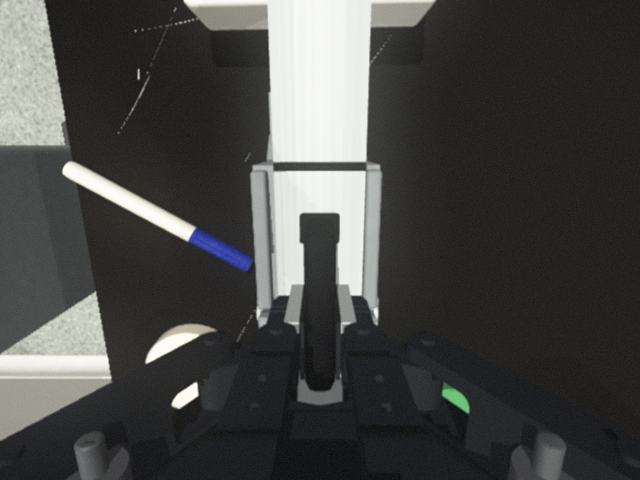

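View pics/s12.png

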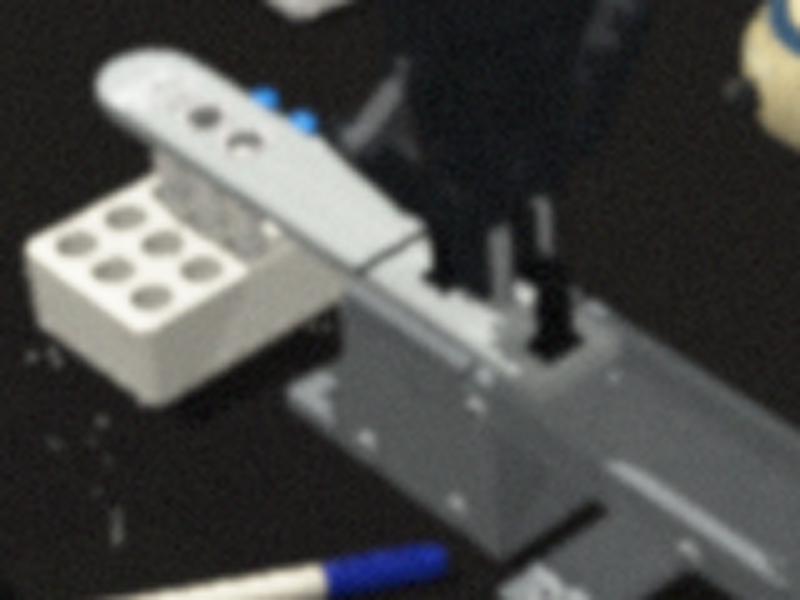

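View pics/t12.png

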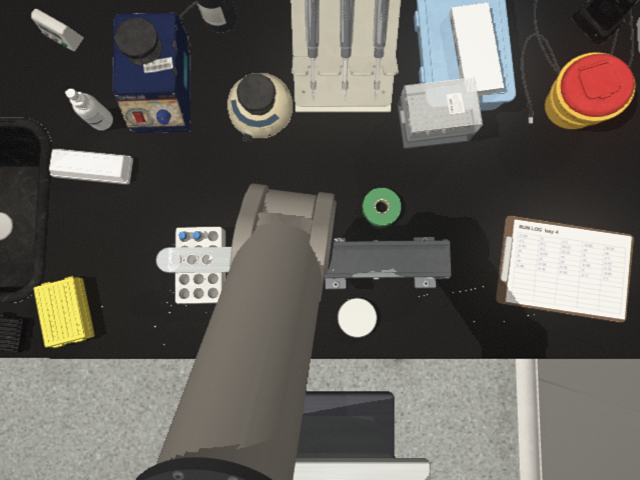

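Run:
```python
from h import *
w=np.load("wrist12.npy",allow_pickle=True).item()
P=lambda u,v,z:(plane(w,235+u/5,125+v/5,z)*1e3).round(2)[:2]
print("face",P(95,200,.075),P(715,198,.075),"lip",P(115,230,.083),P(695,230,.083),"line",P(195,207,.083),P(652,206,.083))
cv2.imwrite("pics/w12j.png",cv2.resize(w["pixels"][280:345,240:400,::-1],None,fx=5,fy=5,interpolation=cv2.INTER_CUBIC))
```

```text
face [454.9  112.73] [511.39 113.24] lip [457.95 110.62] [508.45 110.91] line [464.96 112.62] [504.62 112.93]
```

View pics/w12j.png

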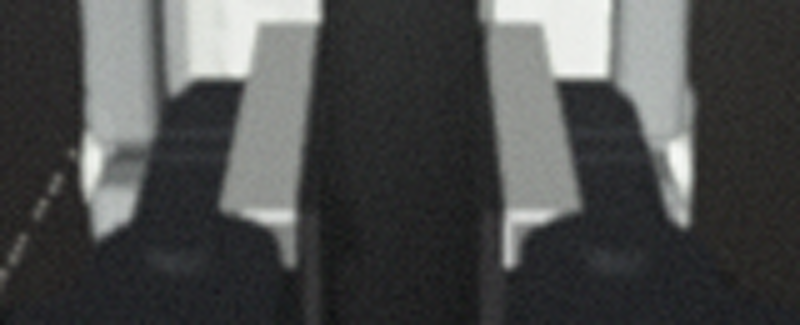

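Run:
```python
from bench import workorder, readout
o=readout.get_obs(); print(o["clock"],o["contact_force"],o["grip_width"])
print(workorder.hand_in())
```

```text
17.3 [ 0.05457706 -9.57348639 11.64272654] 0.010829324467597292
the job is handed in; nothing more can be done
None
```

I butted the short support against the riser, then slid the plate by its bow handle over the joint to the line. I handed the job in at 17.3 s, still gripping the handle with a light push down.

**Support:** I gripped it, turned it in line and pushed it into the riser at up to about 18 N. It did not move when the plate crossed the joint. The views left these small differences:
- **Sideways:** the wrist camera showed it about 0.4 mm off the riser's line. The top camera's one clear edge showed about 0.8 mm the other way, so I take it as within 1 mm.
- **Angle:** both cameras showed it still turned about 0.5°, which would leave up to about 0.5 mm open at one corner. I left that as it was.

**Plate:** the last wrist view put the scored line at y = 112.8 mm and the support's outer face at about 113.0 mm. It lies flat in the channel with the holes over the rack, and the hand presses down with about 12 N.

**Other checks:**
- **Surroundings:** the rack, pen, dish and tape roll looked untouched in the last views I had of them.
- **Handle height:** my estimates from two views were rough. The first scattered from 110 to 121 mm; the better one gave about 115 mm against the stated 113 mm, so I gripped close to the stated height.

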